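Free the spring-balanced swing arm and hang the drive unit on it

ROBOT

A 6-joint arm with a two-finger parallel gripper is mounted at the origin on the work surface. World frame = base frame: x ahead of the robot, y to its left, z up, the work surface at z = 0. Lengths are in m, angles in degrees, forces in N, time in s.
With the tool pointing down it reaches from about 0.25 to 0.725 m from the base axis. Payload 9.7 kg.
Tool frame: the origin (TCP) lies on the centre line of the jaws, within the pads' length; the fingertips stand 22 mm ahead of it and the grasp point (between the pads) lies 3 mm ahead of it; z points along the fingers, y is the direction in which the jaws open and shut (so a half turn about z gives the same grasp; the last joint's range is limited). The gripper opens to 85 mm and grips with 20 to 120 N. Pads are 22 mm wide; open, the fingers measure 114 mm over their backs; the gripper's body (76 mm by 85 mm) begins 54 mm behind the grasp point. The pads swing forward as they close: fully open they stand 13 mm farther back than shut.
Start: joints at [63.942, 4.979, 10.078, 95.1, 0, 90], TCP at [0.242, 0.494, 0.253] pointing down, gripper open.
Joint ranges: [-179.16, 179.16], [-48.56, 103.87], [-65.8, 70.77], [-126.05, 130.52], [-82.76, 87.17], [-180, 180]. Speed limits (degrees/s): [127.2, 127.2, 147.25, 180, 180, 180].

INTERFACE

Orientations are given as [roll, pitch, yaw] about the fixed x, y, z axes, in that order (R = Rz(yaw) Ry(pitch) Rx(roll)).
In Python, from workcell import get_obs, camera, camera_params, job_done gives the robot as it stands.
- The arm moves only by the tool servo_tool, never from a script. Its argument "steps" is a list of rows, each an object of numbers: "x", "y", "z": the shift along the world's x, y, z in mm; "yaw": the turn about the world's z in degrees. A call has 1 to 12 rows; each row is the pose to reach, as a shift and turn from the pose measured when the call began; what a row does not reach only later rows make up. A row lasts 1/8 s, in which the tool goes at most 62.5 mm and 10.7 degrees, less where a joint would pass 70% of its speed; a pose out of reach is approached as far as the arm can. A call with a gripper value outside its range is refused whole. "grip" is the finger opening in mm, from 0 to 85.4, set as the call begins (left out, the last holds). The fingers move at their own pace and stop on an object; "grip_force" is the grip in N (left out, the last holds). Time passes only in rows, so rows that repeat a pose let the fingers close. It gives the time, the measured TCP pose, the force and the opening at its end, in the units of the state.
- get_obs(): the state, without advancing time (a new reading comes with each control period).
- camera(name): name is "side" or "top"; returns (picture, depth): 480x640x3 uint8, red, green, blue; 480x640 float32, m along the optical axis (not along the pixel's ray), 0 where there is no reading.
- camera_params(name): a dict with "intrinsics" (3x3 intrinsics, pixels), "rvec" (rotation vector, rad) and "tvec" (3), from world to camera coordinates, as OpenCV has them. Camera axes: x right, y down, z forward; pixel columns grow to the right and rows downward; lengths in m; the calibration is good to about 2 mm. A picture is of the moment at which its call begins. camera_params takes no time and is no camera call.
- job_done(): hands the job in, once; it reports no verdict.
The state is a dict: "time": time; "q": joint angles; "qd": joint speeds; "joint_efforts": joint torques, N m; "ee_pos": TCP position; "tcp_rot": TCP orientation; "wrist_force": force on the tool from outside, world axes, zero at the start; "torque": the same for the moment, N m; "opening": finger opening in m.
Only numpy, scipy, OpenCV 4.12 (cv2) and the standard library are available. Lean on these libraries where they do the work, as an engineer would, in place of code of your own. Each camera call takes 0.05 s, during which the arm holds its last target.

TASK

Hang the orange-handled drive unit by its window on the hook of the yellow spring-balanced swing arm. Before you lift the unit, make sure the arm is not locked: press its hook end down at least 5 cm and keep it there for a moment; if it will not give, swing the red lock lever right over to its other end and press again. Once the unit is on the hook, keep hold of it and go down with the arm until the arm carries it and has come to rest, and only then let go, so that it neither drops nor springs back; leave the unit hanging still and do not disturb the model truck, the meter or the jar.

Things in the scene. Friction and masses are not known exactly. Their poses are not given: they have to be found in the camera images.
- stand: Fixed dark frame carrying the swing arm. Origin on the bench between its posts; at yaw 0 its x points away from the robot, y left, z up. Coordinates called 'stand' below are mm in this frame. Two posts 40 x 40 on feet 90 x 90 x 10: one 250 high at (35, 170) with the arm's pivot, one 470 high at (35, -260) with an overhead rail.
- rail (a point): Middle of the overhead rail, 30 x 30 mm, stand x -80 to -50, y -275 to 36, z 440 to 470, tied to the tall post by a bar along x at y -260. It stands above the hook: a gripper pointing straight down does not fit there; one leaning back about 40 degrees towards the robot (stand -x) does. The lever is clear of it.
- swing (a joint): Angle of the yellow arm, rad: 0 = top stop, grows as the hook sinks, bottom stop 0.55. If free it starts to sink at about 1 N on the hook, plus 1 N per 0.1 rad, with little friction; the spring lifts it again. If locked it gives at most about 15 mm at the hook, then is solid. The drive unit draws it down to 0.2 to 0.45.
- pivot (a point): Arm pivot, stand (0, 170, 200); the arm turns in the stand's y-z plane. The hook bar lies 250 mm from it towards stand -y, at 0 rad rising 0.2 rad: bar axis then at stand y -75, z 250. At angle q its height is 200 + 250 sin(0.2 - q) mm.
- hook_seat (a point): Top of the round steel hook bar, where the unit should hang, at stand x -65. The bar is 10 mm thick, level, and runs along the stand's x from -98 (outer end, on the robot's side, with an upturned tip rising to 23 mm above the bar's axis) to the arm's black end block at -21. Own x axis = stand x; the other axes turn with the arm.
- end_block (a point): Centre of the top face of the arm's black end block, 34 x 46 x 34 mm; the arm may be pressed down here or on the hook bar.
- lever (a joint): Lock lever angle, rad, stops at -0.6 and 0.6; 0 points to stand -x, positive is swung to stand +y. Starts near 0.6, stays where left, moves with about 2 N. Its angle does not tell whether the arm is locked: a hidden cam sits differently each time. If the arm is locked as found, the other end frees it; if free as found, swinging may lock it.
- lever_grip (a point): Centre of the lever's upright red knob, 22 mm thick, 55 mm high (stand z 242 to 297), 100 mm from the lever's vertical axis at stand (0, 250). Below it the blue lock housing, stand x -52 to 52, y 205 to 305, z 120 to 230.
- drive_mid (a point): Drive unit, loose, 0.37 to 0.55 kg, 186 mm high, upright on the bench; the point is half-way up on its centre line, z up. Foot 90 x 90 x 8 mm, dark motor 48 mm thick and 100 long lying along the unit's x, on it an orange hanger plate 12 mm thick (x), 88 wide (y). Symmetric: it may hang either way round.
- drive_tab (a point): Middle of the unit's grip tab, 160 mm above the foot: 12 mm thick (x), 30 mm wide (y), free from 135 to 186 mm above the foot. Pinch it across the 30 mm (y); the gripper may lean about the unit's y axis.
- drive_eye (a point): Top of the unit's window in the plate, 122 mm above the foot, on the centre line. The window is open along the unit's x, 60 mm wide (y), 60 mm high, its upper edge roof-shaped (11 mm lower at the sides), so that it centres itself on the hook.
- truck: Model truck, green, 150 x 104 x 86 mm, standing on its wheels (loose, leave it alone). Origin under its centre.
- meter: Yellow hand meter lying flat, 150 x 75 x 42 mm (loose, leave it alone). Origin under its centre.
- jar: Glass jar with a blue lid, 64 mm diameter, 85 mm high (loose, leave it alone). Origin under its centre.
Mind the look-alikes: they are no part of the job. There is more than one size of the part that bears drive_mid; the job needs the largest.

How it is judged (in metres and radians):
On the way, in this order (a step that is already met when the one before it is completed fails the run):
1. the arm is pressed down at least 0.15 rad (about 4 cm at the hook) and held for a moment while the drive unit still stands on the bench (value of joint swing above 0.15 rad and distance of drive_mid from where it was at the start of the episode below 0.03 m), for 0.1 s.
2. the unit, still held by the gripper, rests with most of its weight on the hook (over 2.5 N), the arm sunk more than 0.1 rad and at rest (contact force between drive and swing above 2.5 N and contact force between the fingers and drive above 0.5 N and value of joint swing above 0.1 rad and velocity of joint swing between -0.08 and 0.08 rad/s), for 0.2 s.
At the end, for the whole second after the job is handed in: The unit hangs by its window on the hook bar (window top within 50 mm of the seat point), upright within 0.3 rad and nearly still (under 0.06 m/s), released; the arm carries it freely, sunk more than 0.1 rad and at rest (distance between drive_eye and hook_seat below 0.05 m and contact force between drive and swing above 2.5 N and value of joint swing above 0.1 rad and velocity of joint swing between -0.1 and 0.1 rad/s and angle between drive_mid's own z axis and vertical below 0.3 rad and linear speed of drive below 0.06 m/s and contact force between each of drive, swing and the arm below 0.1 N and contact force between drive and the fingers below 0.1 N); the robot touches nothing.
It fails at once if with the unit off the bench, the arm drops or springs back faster than 1 rad/s (height (world z) of drive_mid above 0.11 m and (velocity of joint swing above 1 rad/s or velocity of joint swing below -1 rad/s)).
It fails at once if the truck, the meter or the jar is moved by more than 30 mm (distance of any of truck, meter, jar from where it was at the start of the episode above 0.03 m).
It fails at once if the drive unit is tipped by more than 0.6 rad (angle between drive_mid's own z axis and vertical above 0.6 rad).
It also fails if it takes over 72 s, if anything falls off the work surface, if the arm or the gripper's body presses on something with over 40 N, if the wrist force passes 120 N, or if a joint passes its speed limit or range.

## Working session

There is one attempt and no reset: what is moved stays moved. The work goes in short steps, Python scripts to look and compute and a tool call to move; the robot and the scene stay as the last step left them, time stands still between calls to the robot, and variables do not carry over. Pictures are saved under pics/ and viewed, and the job is handed in when it is done.

Besides the shell and the picture viewer there is one more tool, called in YAML: its name, and indented under it one key for each argument. servo_tool: Moves the arm, as the interface text tells. Its arguments: {"type":"object","properties":{"steps":{"type":"array"},"grip":{"type":"number"},"grip_force":{"type":"number"}},"required":["steps"]}

```bash
mkdir -p pics; ls; cat > h.py <<'E'
import numpy as np, cv2
from workcell import *
def cap(n,tag):
    p,d=camera(n); cv2.imwrite(f'pics/{tag}.png',p[:,:,::-1]); np.savez(f'/tmp/{tag}.npz',p=p,d=d); return p,d
def cloud(n,d):
    c=camera_params(n); K=np.array(c['intrinsics']);R=cv2.Rodrigues(np.array(c['rvec'],float))[0];t=np.array(c['tvec']).ravel()
    v,u=np.mgrid[0:480,0:640]
    P=np.stack([(u-K[0,2])/K[0,0]*d,(v-K[1,2])/K[1,1]*d,d],-1)
    return (P-t)@R
def proj(n,X):
    c=camera_params(n)
    return cv2.projectPoints(np.array(X,float).reshape(-1,3),np.array(c['rvec'],float),np.array(c['tvec'],float),np.array(c['intrinsics'],float),None)[0].reshape(-1,2)
E
python3 - <<'E'
from h import *
for n in('side','top'): cap(n,n+'0'); print(camera_params(n))
print(get_obs())
E
```

```text
pics
{'intrinsics': array([[586.42011295,   0.        , 323.43634029],
       [  0.        , 586.42011295, 233.3274162 ],
       [  0.        ,   0.        ,   1.        ]]), 'rvec': array([ 2.30467525, -0.79859704,  0.29559748]), 'tvec': array([-0.48382404,  0.35172201,  1.50268849])}
{'intrinsics': array([[468.98630516,   0.        , 311.35241299],
       [  0.        , 468.98630516, 240.73568653],
       [  0.        ,   0.        ,   1.        ]]), 'rvec': array([ 2.21445602, -2.18595731,  0.01307653]), 'tvec': array([-0.10265697,  0.52660101,  1.32174137])}
{'time': 0.1, 'q': array([6.39404670e+01, 5.00847464e+00, 1.00370858e+01, 9.50991359e+01,
       2.42444697e-03, 9.00010168e+01]), 'qd': array([ 0.00204763, -0.04898246,  0.27229344,  0.01696407, -0.04990807,
       -0.03140494]), 'joint_efforts': array([-3.65636345e-05, -5.21560407e+01,  4.65651512e+01,  1.59352727e-02,
       -5.64846943e-06,  7.93457353e-07]), 'ee_pos': array([0.24152574, 0.49392335, 0.25263181]), 'tcp_rot': array([-1.79929475e+02, -2.42319354e-03,  1.53939447e+02]), 'wrist_force': array([-0.88604421,  0.61745721,  0.38063825]), 'torque': array([-0.00543546,  0.02215016,  0.02641872]), 'opening': 0.08537124850943215}
```

View pics/side0.png

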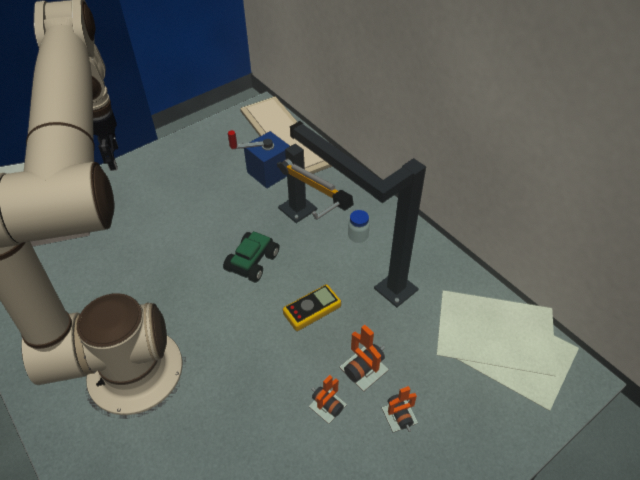

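View pics/top0.png

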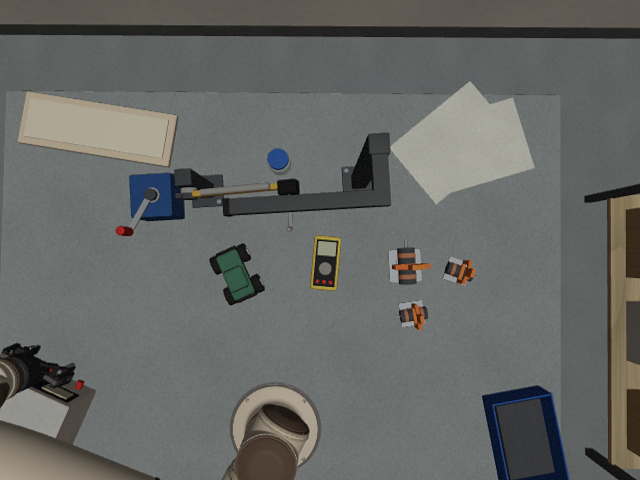

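The only movable tilt is yaw, so I'll have to find out how the lean can be reached. First I'll locate everything. Candidates for the drive unit are top (405,266), which looks largest, and (460,271) and (413,314), both smaller. I'll check them with a close crop and heights.

```bash
python3 - <<'E'
from h import *
S=np.load('/tmp/side0.npz');T=np.load('/tmp/top0.npz')
a=cv2.resize(T['p'][220:340,370:500],None,fx=3,fy=3,interpolation=cv2.INTER_CUBIC)
b=cv2.resize(S['p'][310:440,290:430],None,fx=2.8,fy=2.8,interpolation=cv2.INTER_CUBIC)
h=max(a.shape[0],b.shape[0]);c=np.zeros((h,a.shape[1]+b.shape[1],3),np.uint8);c[:a.shape[0],:a.shape[1]]=a;c[:b.shape[0],a.shape[1]:]=b
cv2.imwrite('pics/crop0.png',c[:,:,::-1])
for n,Z in(('top',T),('side',S)):
    P=cloud(n,Z['d']);p=Z['p'].astype(int);ok=Z['d']>0
    org=ok&(p[...,0]>150)&(p[...,1]<110)&(p[...,2]<70)&(p[...,0]-p[...,1]>80)
    k,l,st,ce=cv2.connectedComponentsWithStats(org.astype(np.uint8))
    for i in range(1,k):
        if st[i,4]>15:
            q=P[l==i]; print(n,'orange',ce[i].round(),st[i,4],'zmax',q[:,2].max().round(3),'min',q.min(0).round(3),'max',q.max(0).round(3))
def at(n,Z,u,v):
    print(n,u,v,cloud(n,Z['d'])[v,u].round(4))
for uv in [(228,207),(387,200),(380,140),(290,227),(290,215),(288,186),(124,230),(152,195),(278,158),(325,262),(238,272),(150,180),(135,185)]: at('top',T,*uv)
for uv in [(318,213),(345,198),(296,127),(420,165),(383,192),(232,140),(300,205),(393,293)]: at('side',S,*uv)
E
```

```text
top orange [402. 267.] 38 zmax 0.132 min [ 0.457 -0.343  0.119] max [ 0.465 -0.316  0.132]
side orange [367. 330.] 49 zmax 0.19 min [ 0.457 -0.373  0.181] max [ 0.47  -0.346  0.19 ]
side orange [356. 335.] 27 zmax 0.131 min [ 0.454 -0.341  0.116] max [ 0.467 -0.313  0.131]
side orange [375. 352.] 57 zmax 0.134 min [ 0.457 -0.406  0.119] max [ 0.471 -0.374  0.134]
side orange [364. 356.] 84 zmax 0.07 min [ 0.454 -0.388  0.054] max [ 0.471 -0.328  0.07 ]
side orange [327. 379.] 29 zmax 0.142 min [ 0.318 -0.385  0.132] max [ 0.34  -0.374  0.142]
side orange [405. 389.] 30 zmax 0.144 min [ 0.438 -0.514  0.133] max [ 0.459 -0.501  0.144]
side orange [321. 394.] 41 zmax 0.102 min [ 0.296 -0.389  0.035] max [ 0.332 -0.355  0.102]
side orange [328. 397.] 46 zmax 0.052 min [ 0.31  -0.388  0.04 ] max [ 0.352 -0.373  0.052]
side orange [412. 395.] 21 zmax 0.102 min [ 0.46  -0.52   0.089] max [ 0.48  -0.511  0.102]
side orange [394. 401.] 33 zmax 0.1 min [ 0.417 -0.507  0.085] max [ 0.437 -0.495  0.1  ]
side orange [401. 407.] 57 zmax 0.054 min [ 0.43  -0.519  0.038] max [ 0.469 -0.5    0.054]
top 228 207 [0.5759 0.0523 0.4695]
top 387 200 [ 0.5923 -0.2414  0.4697]
top 380 140 [ 0.7034 -0.2275  0.4697]
top 290 227 [ 0.5516 -0.0507  0.2655]
top 290 215 [ 0.5799 -0.0496  0.2553]
top 288 186 [ 0.6453 -0.0448  0.2665]
top 124 230 [0.5387 0.3179 0.2954]
top 152 195 [0.6232 0.2731 0.2502]
top 278 158 [ 0.7462 -0.0048  0.0863]
top 325 262 [ 0.4688 -0.1347  0.0387]
top 238 272 [0.44   0.0969 0.0881]
top 150 180 [0.6611 0.2854 0.2314]
top 135 185 [0.6487 0.3208 0.2319]
side 318 213 [0.7046 0.1422 0.0075]
side 345 198 [ 0.6422 -0.0586  0.2712]
side 296 127 [0.5714 0.0471 0.4726]
side 420 165 [ 0.7076 -0.2358  0.4738]
side 383 192 [ 0.5866 -0.2471  0.4719]
side 232 140 [0.5349 0.3205 0.2753]
side 300 205 [0.666  0.1842 0.0346]
side 393 293 [ 0.6781 -0.2359  0.0113]
```

View pics/crop0.png

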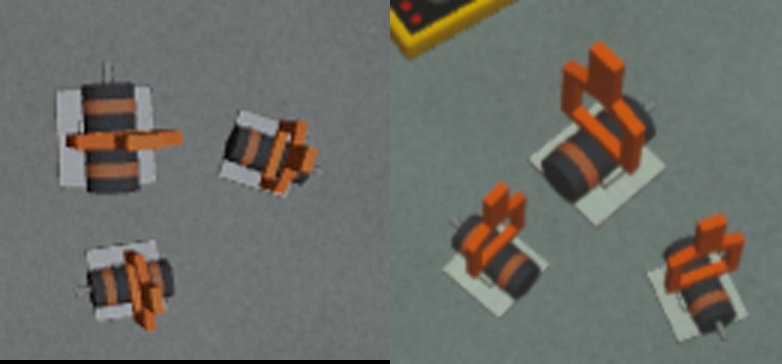

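```bash
python3 - <<'E'
from h import *
S=np.load('/tmp/side0.npz');T=np.load('/tmp/top0.npz')
P=cloud('top',T['d']);m=(P[...,2]>.46)&(P[...,2]<.48)&(T['d']>0)
v,u=np.nonzero(m); ok=(u>200)&(u<400)&(v>120)&(v<230)
q=P[v[ok],u[ok]]; 
r=cv2.minAreaRect
rail=q[(q[:,1]>-.20)]
f=np.polyfit(rail[:,1],rail[:,0],1); yaw=-np.arctan(f[0]); print('yaw',np.degrees(yaw),'rail n',len(rail),'y',q[:,1].min(),q[:,1].max())
R=np.array([[np.cos(yaw),-np.sin(yaw)],[np.sin(yaw),np.cos(yaw)]])
s=q[:,:2]@R # in stand axes
rs=rail[:,:2]@R
print('rail x',np.percentile(rs[:,0],[1,50,99]),'y max',s[:,1].max(),'ymin',s[:,1].min(),'xmax',s[:,0].max())
x0=np.percentile(rs[:,0],50)+.065; y0=((s[:,1].max()-.036)+(s[:,1].min()+.280))/2
print('origin via',s[:,1].max()-.036,s[:,1].min()+.280,s[:,0].max()-.055, x0)
o=R@np.array([x0,y0]);print('stand origin',o)
def st(x,y,z): return np.r_[o+R@np.array([x,y])/1000,z/1000]
for nm,X in dict(hooktip=(-98,-75,273),seat=(-65,-75,255),endb=(-4,-75,267),leveraxis=(0,250,240),pivot=(0,170,200),lever=(-100*np.cos(.6),250+100*np.sin(.6),297),rail0=(-65,36,470),rail1=(-65,-275,470)).items():
    w=st(*X);print(nm,w.round(4),proj('top',w).round(0),proj('side',w).round(0))
# hook bar pixels
b=(P[...,2]>.24)&(P[...,2]<.285)&(P[...,1]<-.02)&(P[...,1]>-.09)&(P[...,0]<.59)&(P[...,0]>.5)
print('hook pts',P[b].round(3)[::3])
# unit
Q=np.concatenate([cloud(n,Z['d'])[(Z['d']>0)&(np.array(Z['p'],int)[...,0]-np.array(Z['p'],int)[...,1]>50)] for n,Z in(('top',T),('side',S))])
k=(abs(Q[:,0]-.463)<.06)&(abs(Q[:,1]+.36)<.06)
Q=Q[k]
for lo,hi in((.179,.195),(.127,.136),(.139,.179)):
    w=Q[(Q[:,2]>lo)&(Q[:,2]<hi)];print(lo,len(w),w.mean(0).round(4),w.min(0).round(4),w.max(0).round(4))
w=Q[(Q[:,2]>.05)];f=np.polyfit(w[:,1],w[:,0],1);print('unit yaw',-np.degrees(np.arctan(f[0])))
P2=P.reshape(-1,3)
for n,Z in(('top',T),('side',S)):
    C=cloud(n,Z['d']);p=Z['p'].astype(int)
    k=(abs(C[...,0]-.463)<.09)&(abs(C[...,1]+.36)<.09)&(C[...,2]<.02)&(p.min(-1)>130)
    print(n,'foot',k.sum(),C[k].min(0).round(3),C[k].max(0).round(3),cv2.minAreaRect((C[k][:,:2]*1000).astype(np.float32)))
E
```

```text
yaw 4.096723621627611 rail n 2359 y -0.24740343753181746 0.06355018581803856
rail x [0.56525026 0.57975229 0.59497859] y max 0.021065987114066036 ymin -0.2948862572360717 xmax 0.7005872517265757
origin via -0.014934012885933962 -0.014886257236071676 0.6455872517265756 0.6447522893675897
stand origin [0.64417005 0.03118933]
hooktip [ 0.5518 -0.0506  0.273 ] [[290. 227.]] [[316. 211.]]
seat [ 0.5847 -0.0483  0.255 ] [[289. 213.]] [[325. 210.]]
endb [ 0.6455 -0.0439  0.267 ] [[288. 186.]] [[342. 195.]]
leveraxis [0.6263 0.2806 0.24  ] [[150. 194.]] [[267. 144.]]
pivot [0.632  0.2008 0.2   ] [[189. 194.]] [[285. 167.]]
lever [0.54  0.331 0.297] [[118. 229.]] [[231. 131.]]
rail0 [0.5768 0.0625 0.47  ] [[222. 206.]] [[294. 124.]]
rail1 [ 0.599  -0.2478  0.47  ] [[390. 196.]] [[387. 190.]]
hook pts [[ 0.587 -0.045  0.254]
 [ 0.587 -0.052  0.252]
 [ 0.584 -0.05   0.256]
 [ 0.582 -0.047  0.256]
 [ 0.58  -0.045  0.254]
 [ 0.58  -0.052  0.251]
 [ 0.578 -0.05   0.256]
 [ 0.575 -0.047  0.254]
 [ 0.575 -0.054  0.256]
 [ 0.573 -0.05   0.256]
 [ 0.571 -0.045  0.254]
 [ 0.571 -0.052  0.252]
 [ 0.569 
[... 335 characters left out ...]
 -0.047  0.274]
 [ 0.547 -0.053  0.263]
 [ 0.544 -0.049  0.271]
 [ 0.542 -0.049  0.266]]
0.179 135 [ 0.4622 -0.3601  0.1861] [ 0.4552 -0.3754  0.1807] [ 0.4703 -0.344   0.1904]
0.127 71 [ 0.4622 -0.3612  0.1297] [ 0.4549 -0.3939  0.127 ] [ 0.4713 -0.3283  0.1357]
0.139 35 [ 0.4623 -0.3717  0.1597] [ 0.4551 -0.3779  0.1395] [ 0.4696 -0.3456  0.1787]
unit yaw 2.1578118594542004
top foot 333 [ 0.417 -0.406  0.   ] [ 0.508 -0.314  0.019] ((462.6257629394531, -359.8719177246094), (87.93705749511719, 89.83255767822266), 3.2446789741516113)
side foot 354 [ 0.416 -0.407 -0.001] [ 0.51  -0.314  0.019] ((462.9017028808594, -360.3866271972656), (91.10700225830078, 90.04203796386719), 4.156913757324219)
```

The unit is the big one: its top is at 0.186 m, against 0.14 m for the other two. It stands at (0.4625,-0.360) with yaw about 3°. The stand is at (0.644,0.031), yaw 4.1°. Next I'll turn the jaws and see how the arm behaves at the reach limit, well away from everything.

servo_tool:
  steps:
    - {"yaw": -10, "z": 20}
    - {"yaw": -20, "z": 40}
    - {"yaw": -30, "z": 50}
    - {"yaw": -40, "z": 50}
    - {"yaw": -50, "z": 50}
    - {"yaw": -60, "z": 50}
    - {"yaw": -70, "z": 50}
    - {"yaw": -80, "z": 50}
    - {"yaw": -90, "z": 50}
    - {"yaw": -90, "z": 50}
  grip: 30

```text
schema error: expected keys x, y, z, yaw
```

servo_tool:
  steps:
    - {"x": 22, "y": 45}
    - {"x": 44, "y": 90}
    - {"x": 66, "y": 135}
    - {"x": 88, "y": 180}
    - {"x": 110, "y": 225}
    - {"x": 110, "y": 225}

```text
schema error: expected keys x, y, z, yaw
```

```bash
python3 -c "
from h import *
o=get_obs();print(o['time'],o['q'].round(1),o['ee_pos'].round(3),o['tcp_rot'].round(1))"
```

```text
0.1 [63.9  5.  10.  95.1  0.  90. ] [0.242 0.494 0.253] [-179.9   -0.   153.9]
```

servo_tool:
  steps:
    - {"x": 0, "y": 0, "yaw": -10, "z": 20}
    - {"x": 0, "y": 0, "yaw": -20, "z": 40}
    - {"x": 0, "y": 0, "yaw": -30, "z": 50}
    - {"x": 0, "y": 0, "yaw": -40, "z": 50}
    - {"x": 0, "y": 0, "yaw": -50, "z": 50}
    - {"x": 0, "y": 0, "yaw": -60, "z": 50}
    - {"x": 0, "y": 0, "yaw": -70, "z": 50}
    - {"x": 0, "y": 0, "yaw": -80, "z": 50}
    - {"x": 0, "y": 0, "yaw": -90, "z": 50}
    - {"x": 0, "y": 0, "yaw": -90, "z": 50}
  grip: 30

```text
time: 1.35
ee_pos: [0.2415, 0.4939, 0.3023]
tcp_rot: [-179.9, 0.0, 64.0]
wrist_force: [0.3, 0.3, 0.4]
opening: 0.0303
```

servo_tool:
  steps:
    - {"x": 22, "y": 45, "z": 0, "yaw": 0}
    - {"x": 44, "y": 90, "z": 0, "yaw": 0}
    - {"x": 66, "y": 135, "z": 0, "yaw": 0}
    - {"x": 88, "y": 180, "z": 0, "yaw": 0}
    - {"x": 110, "y": 225, "z": 0, "yaw": 0}
    - {"x": 110, "y": 225, "z": 0, "yaw": 0}

```text
time: 2.1
ee_pos: [0.3411, 0.6974, 0.2741]
tcp_rot: [-179.9, -0.6, 63.9]
wrist_force: [0.1, -0.7, -0.7]
opening: 0.0299
```

```bash
python3 -c "
from h import *
o=get_obs();print(o['time'],o['q'].round(1),o['ee_pos'].round(3),o['tcp_rot'].round(1))"
```

```text
2.1 [6.390e+01 4.730e+01 7.030e+01 1.124e+02 1.000e-01 1.800e+02] [0.341 0.697 0.274] [-179.9   -0.6   63.9]
```

servo_tool:
  steps:
    - {"x": 22, "y": 45, "z": 60, "yaw": 0}
    - {"x": 44, "y": 90, "z": 120, "yaw": 0}
    - {"x": 66, "y": 135, "z": 180, "yaw": 0}
    - {"x": 88, "y": 180, "z": 240, "yaw": 0}

```text
time: 2.6
ee_pos: [0.3374, 0.6891, 0.3236]
tcp_rot: [-179.9, -4.2, 63.9]
wrist_force: [-0.9, 0.2, -0.2]
opening: 0.0296
```

```bash
python3 -c "
from h import *
o=get_obs();print(o['time'],o['q'].round(1),o['ee_pos'].round(3),o['tcp_rot'].round(1))"
```

```text
2.6 [6.390e+01 4.390e+01 7.080e+01 1.127e+02 1.000e-01 1.800e+02] [0.337 0.689 0.324] [-179.9   -4.2   63.9]
```

The tool tilts outward at the limit, and each new call takes the tilt as its reference. I'll push on in the same way.

servo_tool:
  steps:
    - {"x": 22, "y": 45, "z": 60, "yaw": 0}
    - {"x": 44, "y": 90, "z": 120, "yaw": 0}
    - {"x": 66, "y": 135, "z": 180, "yaw": 0}
    - {"x": 88, "y": 180, "z": 240, "yaw": 0}
    - {"x": 110, "y": 225, "z": 300, "yaw": 0}
    - {"x": 132, "y": 270, "z": 300, "yaw": 0}

```text
time: 3.35
ee_pos: [0.3341, 0.6822, 0.3652]
tcp_rot: [-179.9, -7.6, 63.9]
wrist_force: [0.1, -0.3, 0.3]
opening: 0.03
```

```bash
python3 -c "
from h import *
o=get_obs();print(o['time'],o['q'].round(1),o['ee_pos'].round(3),o['tcp_rot'].round(1))"
```

```text
3.35 [6.390e+01 4.080e+01 7.070e+01 1.124e+02 1.000e-01 1.799e+02] [0.334 0.682 0.365] [-179.9   -7.6   63.9]
```

servo_tool:
  steps:
    - {"x": 22, "y": 45, "z": 30, "yaw": 0}
    - {"x": 44, "y": 90, "z": 60, "yaw": 0}
    - {"x": 66, "y": 135, "z": 90, "yaw": 0}

```text
time: 3.72
ee_pos: [0.3471, 0.7089, 0.3625]
tcp_rot: [-179.9, -11.1, 63.9]
wrist_force: [0.3, -0.7, -0.3]
opening: 0.03
```

servo_tool:
  steps:
    - {"x": 0, "y": 0, "z": 62, "yaw": 0}
    - {"x": 0, "y": 0, "z": 124, "yaw": 0}
    - {"x": 0, "y": 0, "z": 186, "yaw": 0}

```text
time: 4.1
ee_pos: [0.3213, 0.6563, 0.4507]
tcp_rot: [-179.9, -14.2, 63.9]
wrist_force: [0.5, 0.7, -0.7]
opening: 0.0299
```

```bash
python3 -c "
from h import *
o=get_obs();print(o['time'],o['q'].round(1),o['ee_pos'].round(3),o['tcp_rot'].round(1))"
```

```text
4.1 [6.390e+01 3.420e+01 7.070e+01 1.124e+02 1.000e-01 1.799e+02] [0.321 0.656 0.451] [-179.9  -14.2   63.9]
```

servo_tool:
  steps:
    - {"x": 27, "y": 56, "z": 0, "yaw": 0}
    - {"x": 54, "y": 112, "z": 0, "yaw": 0}
    - {"x": 81, "y": 168, "z": 0, "yaw": 0}

```text
time: 4.47
ee_pos: [0.358, 0.7322, 0.3935]
tcp_rot: [-179.9, -17.3, 64.0]
wrist_force: [-0.7, -0.5, -0.1]
opening: 0.0302
```

servo_tool:
  steps:
    - {"x": 200, "y": 400, "z": 200, "yaw": 0}
    - {"x": 200, "y": 400, "z": 200, "yaw": 0}

```text
time: 4.72
ee_pos: [0.3761, 0.7672, 0.3826]
tcp_rot: [-179.9, -20.8, 64.0]
wrist_force: [0.7, 0.1, -0.6]
opening: 0.0301
```

servo_tool:
  steps:
    - {"x": 200, "y": 400, "z": 200, "yaw": 0}
    - {"x": 200, "y": 400, "z": 200, "yaw": 0}

```text
time: 4.97
ee_pos: [0.3936, 0.8012, 0.3737]
tcp_rot: [-179.9, -24.3, 64.0]
wrist_force: [-0.1, -0.1, -0.1]
opening: 0.0297
```

```bash
python3 -c "
from h import *
o=get_obs();print(o['time'],o['q'].round(1),o['ee_pos'].round(3),o['tcp_rot'].round(1))"
```

```text
4.975 [6.380e+01 4.260e+01 7.070e+01 9.380e+01 1.000e-01 1.798e+02] [0.394 0.801 0.374] [-179.9  -24.3   64. ]
```

servo_tool:
  steps:
    - {"x": 200, "y": 400, "z": 200, "yaw": 0}

```text
time: 5.1
ee_pos: [0.4045, 0.8227, 0.3726]
tcp_rot: [-179.9, -26.9, 64.0]
wrist_force: [-0.4, -0.1, 0.6]
opening: 0.0301
```

servo_tool:
  steps:
    - {"x": 200, "y": 400, "z": 200, "yaw": 0}

```text
time: 5.22
ee_pos: [0.4154, 0.8441, 0.3728]
tcp_rot: [-179.9, -29.6, 64.0]
wrist_force: [0.2, 0.7, -0.3]
opening: 0.0299
```

servo_tool:
  steps:
    - {"x": 200, "y": 400, "z": 200, "yaw": 0}

```text
time: 5.35
ee_pos: [0.4261, 0.8652, 0.3732]
tcp_rot: [-180.0, -32.3, 64.0]
wrist_force: [0.0, -0.2, -0.0]
opening: 0.0298
```

servo_tool:
  steps:
    - {"x": 200, "y": 400, "z": 200, "yaw": 0}

```text
time: 5.48
ee_pos: [0.4367, 0.886, 0.3742]
tcp_rot: [-180.0, -35.0, 64.0]
wrist_force: [0.8, 0.1, -0.1]
opening: 0.0297
```

servo_tool:
  steps:
    - {"x": 200, "y": 400, "z": 200, "yaw": 0}

```text
time: 5.6
ee_pos: [0.4471, 0.9065, 0.3754]
tcp_rot: [-180.0, -37.8, 63.9]
wrist_force: [0.2, 0.2, 0.0]
opening: 0.0302
```

servo_tool:
  steps:
    - {"x": 150, "y": 300, "z": 150, "yaw": 0}

```text
time: 5.72
ee_pos: [0.4573, 0.9265, 0.377]
tcp_rot: [-180.0, -40.5, 63.9]
wrist_force: [0.1, -0.0, 0.1]
opening: 0.0301
```

servo_tool:
  steps:
    - {"x": -20, "y": -55, "z": 10, "yaw": 0}
    - {"x": -40, "y": -110, "z": 20, "yaw": 0}
    - {"x": -60, "y": -165, "z": 30, "yaw": 0}
    - {"x": -75, "y": -220, "z": 40, "yaw": -6}
    - {"x": -85, "y": -280, "z": 45, "yaw": -12}
    - {"x": -90, "y": -340, "z": 45, "yaw": -18}
    - {"x": -90, "y": -400, "z": 45, "yaw": -25}
    - {"x": -80, "y": -460, "z": 45, "yaw": -32}
    - {"x": -60, "y": -520, "z": 45, "yaw": -39}
    - {"x": -50, "y": -580, "z": 45, "yaw": -46}
  grip: 0

```text
time: 6.98
ee_pos: [0.442, 0.2947, 0.422]
tcp_rot: [177.0, -40.8, 35.2]
wrist_force: [-0.5, -0.4, -0.2]
opening: -0.0
```

```bash
python3 -c "
from h import *
o=get_obs();print(o['time'],o['q'].round(1),o['ee_pos'].round(3),o['tcp_rot'].round(1))"
```

```text
6.975 [ 35.2 -30.3 -10.8  68.7  -3.  179.9] [0.442 0.295 0.422] [177.  -40.8  35.2]
```

servo_tool:
  steps:
    - {"x": 0, "y": -60, "z": -10, "yaw": 0}
    - {"x": 0, "y": -120, "z": -20, "yaw": -6}
    - {"x": 0, "y": -180, "z": -30, "yaw": -13}
    - {"x": 0, "y": -240, "z": -40, "yaw": -20}
    - {"x": 0, "y": -300, "z": -50, "yaw": -27}
    - {"x": 3, "y": -342, "z": -62, "yaw": -29}
    - {"x": 3, "y": -342, "z": -62, "yaw": -29}
  grip: 0

```text
time: 7.85
ee_pos: [0.4443, -0.0499, 0.3588]
tcp_rot: [177.0, -40.7, 5.9]
wrist_force: [0.4, 0.5, 0.3]
opening: -0.0
```

```bash
cat > st.py <<'E'
from h import *
from scipy.spatial.transform import Rotation as Ro
def st():
    o=get_obs();R=Ro.from_euler('xyz',o['tcp_rot'],degrees=True).as_matrix();p=o['ee_pos']
    print(round(o['time'],2),'q',o['q'].round(1),'tcp',(p*1000).round(1),'rot',o['tcp_rot'].round(1),'F',o['wrist_force'].round(1),'op',round(o['opening']*1000,1))
    print('tip',((p+.022*R[:,2])*1000).round(1),'grasp',((p+.003*R[:,2])*1000).round(1),'z',R[:,2].round(3),'jaw',R[:,1].round(3),'jawaz',np.degrees(np.arctan2(-R[0,1]*np.sign(R[1,1]),abs(R[1,1]))).round(2))
    return o,R
if __name__=='__main__': st()
E
python3 st.py
```

```text
7.85 q [-11.2 -44.1 -24.7  69.3   8.2 167. ] tcp [444.3 -49.9 358.8] rot [177.  -40.7   5.9] F [0.4 0.5 0.3] op -0.0
tip [458.6 -49.6 342.1] grasp [446.2 -49.9 356.5] z [ 0.654  0.015 -0.757] jaw [ 0.069 -0.997  0.039] jawaz 3.95
```

servo_tool:
  steps:
    - {"x": 50, "y": 1, "z": -15, "yaw": 0}
    - {"x": 100, "y": 2, "z": -33, "yaw": 0}
    - {"x": 139, "y": 3, "z": -52, "yaw": 0}
    - {"x": 139, "y": 3, "z": -62, "yaw": 0}

```text
time: 8.35
ee_pos: [0.5843, -0.0453, 0.2941]
tcp_rot: [177.1, -40.5, 6.0]
wrist_force: [-0.8, 0.2, 0.1]
opening: 0.0001
```

```bash
python3 -c "
from st import *
st(); cap('side','side1');p,d=cap('top','top1')
S=np.load('/tmp/side1.npz')['p']
cv2.imwrite('pics/c1.png',cv2.resize(S[100:260,220:440],None,fx=3,fy=3)[:,:,::-1])"
```

```text
8.35 q [ -6.9 -27.3 -23.4  53.5   5.5 170.2] tcp [584.3 -45.3 294.1] rot [177.1 -40.5   6. ] F [-0.8  0.2  0.1] op 0.1
tip [598.6 -44.9 277.4] grasp [586.2 -45.2 291.9] z [ 0.65   0.017 -0.759] jaw [ 0.071 -0.997  0.038] jawaz 4.09
```

View pics/c1.png

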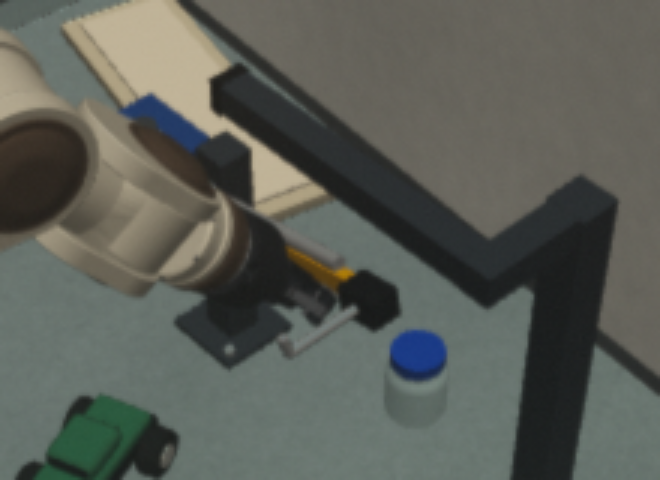

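The fingertips are right above the hook bar, next to the black end block (crop 320,300), and the rail is clear. Pressing gently now.

servo_tool:
  steps:
    - {"x": 0, "y": -3, "z": -10, "yaw": 0}
    - {"x": 0, "y": -3, "z": -20, "yaw": 0}
    - {"x": 0, "y": -3, "z": -25, "yaw": 0}
    - {"x": 0, "y": -3, "z": -30, "yaw": 0}

```text
time: 8.95
ee_pos: [0.5829, -0.0495, 0.2673]
tcp_rot: [177.0, -40.8, 5.9]
wrist_force: [-11.5, -4.8, 14.1]
opening: 0.0003
```

servo_tool:
  steps:
    - {"x": 0, "y": 0, "z": -4, "yaw": 0}
    - {"x": 0, "y": 0, "z": -8, "yaw": 0}
    - {"x": 0, "y": 0, "z": -8, "yaw": 0}

```text
time: 9.32
ee_pos: [0.5837, -0.0498, 0.2648]
tcp_rot: [176.8, -41.2, 6.0]
wrist_force: [-14.6, 0.2, 20.1]
opening: 0.0
```

The arm is locked: it shows 20 N at about 15 mm of give. I'll back off and measure the knob.

servo_tool:
  steps:
    - {"x": -5, "y": 0, "z": 40, "yaw": 0}
    - {"x": -50, "y": 0, "z": 75, "yaw": 0}
    - {"x": -95, "y": 15, "z": 100, "yaw": 0}
    - {"x": -110, "y": 70, "z": 110, "yaw": 10}
    - {"x": -110, "y": 130, "z": 110, "yaw": 20}
    - {"x": -110, "y": 190, "z": 110, "yaw": 30}
    - {"x": -110, "y": 250, "z": 110, "yaw": 35}
    - {"x": -115, "y": 290, "z": 110, "yaw": 35}
    - {"x": -115, "y": 290, "z": 110, "yaw": 35}
  grip: 60

```text
time: 10.45
ee_pos: [0.4678, 0.2426, 0.3744]
tcp_rot: [176.9, -41.2, 41.2]
wrist_force: [0.1, -0.8, -0.5]
opening: 0.0597
```

```bash
python3 -c "
from st import *
st()
Q=[]
for n in('top','side'):
    Z=np.load(f'/tmp/{n}0.npz');C=cloud(n,Z['d']);p=Z['p'].astype(int)
    k=(p[...,0]>90)&(p[...,1]<50)&(p[...,2]<50)&(C[...,2]>.24)&(C[...,1]>.25)&(C[...,2]<.31)&(Z['d']>0)
    w=C[k];t=w[w[:,2]>.290];print(n,k.sum(),w.min(0).round(3),w.max(0).round(3),len(t),t.mean(0).round(4) if len(t) else '')
    Q.append(w)
Q=np.concatenate(Q)
from scipy.optimize import least_squares
s=Q[(Q[:,2]<.288)]
r=least_squares(lambda a:np.hypot(s[:,0]-a[0],s[:,1]-a[1])-.011,[.54,.325],loss='soft_l1',f_scale=.001);print(r.x)
a=np.array([.6263,.2806]);print(np.hypot(*(r.x-a)))
"
```

```text
10.45 q [ 23.  -33.  -18.   64.5   8.8 166.2] tcp [467.8 242.6 374.4] rot [176.9 -41.2  41.2] F [ 0.1 -0.8 -0.5] op 59.7
tip [479.4 251.2 357.9] grasp [469.3 243.8 372.2] z [ 0.531  0.392 -0.751] jaw [ 0.631 -0.775  0.041] jawaz 39.16
top 61 [0.53  0.317 0.292] [0.548 0.336 0.303] 61 [0.538  0.3265 0.297 ]
side 29 [0.528 0.312 0.291] [0.546 0.341 0.302] 29 [0.5375 0.3239 0.2974]
[0.54  0.325]
0.09705179029775797
```

servo_tool:
  steps:
    - {"x": 16, "y": 27, "z": -20, "yaw": 0}
    - {"x": 32, "y": 54, "z": -41, "yaw": 0}
    - {"x": 44, "y": 63, "z": -58, "yaw": 0}
    - {"x": 57, "y": 72, "z": -76, "yaw": 0}
    - {"x": 69, "y": 81, "z": -93, "yaw": 0}
    - {"x": 69, "y": 81, "z": -93, "yaw": 0}
  grip: 50

```text
time: 11.2
ee_pos: [0.5368, 0.3225, 0.2793]
tcp_rot: [176.9, -41.0, 41.2]
wrist_force: [-0.2, -0.1, -0.1]
opening: 0.0494
```

```bash
python3 -c "
from st import *
st()
S,_=cap('side','side2');T,_=cap('top','top2')
a=cv2.resize(S[80:220,180:340],None,fx=2.4,fy=2.4);b=cv2.resize(T[150:290,60:220],None,fx=2.4,fy=2.4)
cv2.imwrite('pics/c2.png',np.hstack([a,b])[:,:,::-1])"
```

```text
11.2 q [ 28.9 -22.2 -22.   49.3   4.9 170.8] tcp [536.8 322.5 279.3] rot [176.9 -41.   41.2] F [-0.2 -0.1 -0.1] op 49.4
tip [548.5 331.1 262.7] grasp [538.4 323.7 277. ] z [ 0.529  0.391 -0.753] jaw [ 0.63  -0.775  0.041] jawaz 39.12
```

View pics/c2.png

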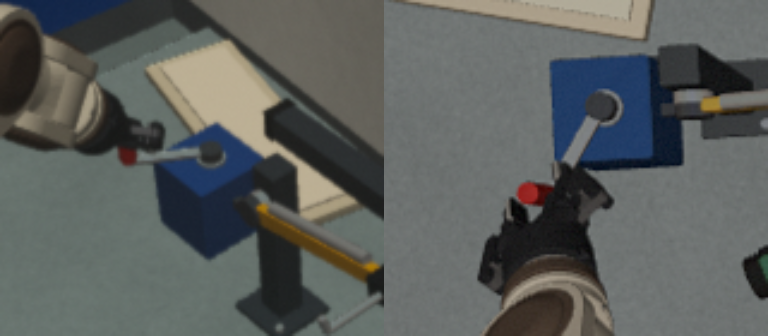

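servo_tool:
  steps:
    - {"x": 0, "y": 0, "z": 0, "yaw": 0}
    - {"x": 0, "y": 0, "z": 0, "yaw": 0}
    - {"x": 0, "y": 0, "z": 0, "yaw": 0}
  grip: 10
  grip_force: 30

```text
time: 11.68
ee_pos: [0.5345, 0.3252, 0.2838]
tcp_rot: [177.2, -41.4, 41.3]
wrist_force: [-16.7, 7.6, 5.8]
opening: 0.0217
```

servo_tool:
  steps:
    - {"x": -5, "y": -12, "z": 0, "yaw": 0}
    - {"x": -9, "y": -25, "z": 0, "yaw": 0}
    - {"x": -11, "y": -40, "z": 0, "yaw": 0}
    - {"x": -12, "y": -55, "z": 0, "yaw": 0}
    - {"x": -10, "y": -70, "z": 0, "yaw": 0}
    - {"x": -5, "y": -84, "z": 0, "yaw": 0}
    - {"x": 1, "y": -97, "z": 0, "yaw": 0}
    - {"x": 10, "y": -110, "z": 0, "yaw": 0}
    - {"x": 11, "y": -112, "z": 0, "yaw": 0}
    - {"x": 11, "y": -112, "z": 0, "yaw": 0}

```text
time: 12.92
ee_pos: [0.5439, 0.2146, 0.2842]
tcp_rot: [177.6, -41.4, 41.3]
wrist_force: [-9.6, 11.2, -0.9]
opening: 0.0207
```

```bash
python3 -c "
from st import *
st()
S,_=cap('side','side3');T,_=cap('top','top3')
a=cv2.resize(S[80:220,180:340],None,fx=2.4,fy=2.4);b=cv2.resize(T[150:290,60:220],None,fx=2.4,fy=2.4)
cv2.imwrite('pics/c3.png',np.hstack([a,b])[:,:,::-1])"
```

```text
12.93 q [ 14.9 -26.6 -24.2  53.2  14.8 159.8] tcp [543.9 214.6 284.2] rot [177.6 -41.4  41.3] F [-9.6 11.2 -0.9] op 20.7
tip [555.4 223.5 267.7] grasp [545.4 215.8 281.9] z [ 0.524  0.405 -0.749] jaw [ 0.639 -0.769  0.032] jawaz 39.73
```

View pics/c3.png

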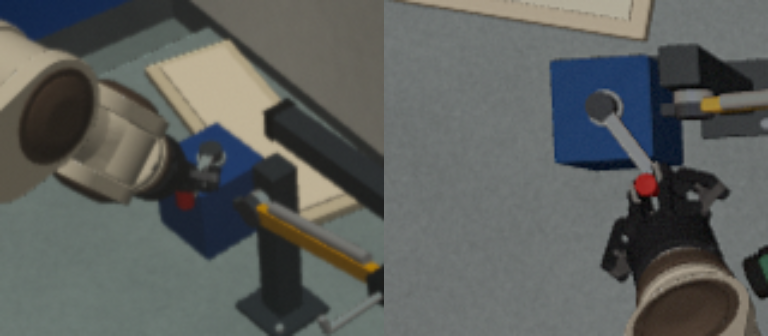

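The knob is now at the other end (right crop 646,185), with a reaction force. A small extra nudge will make sure it reached the stop, then I'll release.

servo_tool:
  steps:
    - {"x": 3, "y": -5, "z": 0, "yaw": 0}
    - {"x": 4, "y": -6, "z": 0, "yaw": 0}

```text
time: 13.28
ee_pos: [0.5443, 0.2138, 0.2841]
tcp_rot: [178.4, -41.6, 41.5]
wrist_force: [-20.6, 37.0, -1.2]
opening: 0.0212
```

servo_tool:
  steps:
    - {"x": 0, "y": 0, "z": 0, "yaw": 0}
    - {"x": 0, "y": 0, "z": 0, "yaw": 0}
    - {"x": -15, "y": -11, "z": 22, "yaw": 0}
    - {"x": -30, "y": -22, "z": 44, "yaw": 0}
    - {"x": -45, "y": -33, "z": 65, "yaw": 0}
    - {"x": -70, "y": -70, "z": 75, "yaw": -5}
    - {"x": -75, "y": -130, "z": 75, "yaw": -14}
    - {"x": -75, "y": -190, "z": 75, "yaw": -23}
    - {"x": -75, "y": -250, "z": 75, "yaw": -32}
    - {"x": -75, "y": -256, "z": 75, "yaw": -35}
    - {"x": -75, "y": -256, "z": 75, "yaw": -35}
  grip: 55

```text
time: 14.65
ee_pos: [0.4691, -0.0432, 0.3599]
tcp_rot: [178.3, -41.6, 6.5]
wrist_force: [-0.2, 0.7, -0.1]
opening: 0.0549
```

```bash
python3 -c "
from st import *
st()
S,_=cap('side','side4');T,_=cap('top','top4')
a=cv2.resize(S[80:220,180:340],None,fx=2.4,fy=2.4);b=cv2.resize(T[150:290,60:220],None,fx=2.4,fy=2.4)
cv2.imwrite('pics/c4.png',np.hstack([a,b])[:,:,::-1])"
```

```text
14.65 q [-10.6 -41.5 -23.9  66.8   9.6 167.1] tcp [469.1 -43.2 359.9] rot [178.3 -41.6   6.5] F [-0.2  0.7 -0.1] op 54.9
tip [483.7 -42.2 343.4] grasp [471.1 -43.  357.6] z [ 0.663  0.045 -0.747] jaw [ 0.093 -0.995  0.022] jawaz 5.34
```

View pics/c4.png

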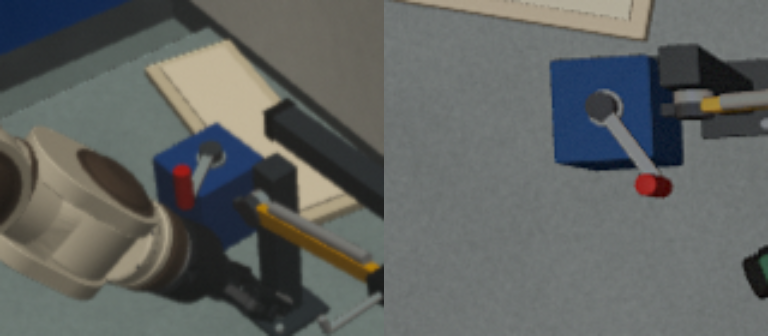

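The lever is at its far stop. Pressing again.

servo_tool:
  steps:
    - {"x": 50, "y": -2, "z": -15, "yaw": 0}
    - {"x": 90, "y": -5, "z": -38, "yaw": 0}
    - {"x": 114, "y": -6, "z": -62, "yaw": 0}
    - {"x": 114, "y": -6, "z": -82, "yaw": 0}
    - {"x": 114, "y": -6, "z": -95, "yaw": 0}
    - {"x": 114, "y": -6, "z": -95, "yaw": 0}
  grip: 0

```text
time: 15.5
ee_pos: [0.583, -0.0476, 0.2641]
tcp_rot: [178.4, -41.6, 6.7]
wrist_force: [-0.7, 0.8, 2.3]
opening: 0.0001
```

Free now: 2 N at the depth where it showed 20 N before. I'll press on down and hold.

servo_tool:
  steps:
    - {"x": 0, "y": -1, "z": -15, "yaw": 0}
    - {"x": 0, "y": -2, "z": -30, "yaw": 0}
    - {"x": 0, "y": -3, "z": -45, "yaw": 0}
    - {"x": 0, "y": -4, "z": -55, "yaw": 0}
    - {"x": 0, "y": -4, "z": -60, "yaw": 0}
    - {"x": 0, "y": -4, "z": -60, "yaw": 0}
    - {"x": 0, "y": -4, "z": -60, "yaw": 0}
    - {"x": 0, "y": -4, "z": -60, "yaw": 0}

```text
time: 16.5
ee_pos: [0.5831, -0.0515, 0.2045]
tcp_rot: [178.4, -41.6, 6.7]
wrist_force: [-2.3, 2.3, 5.5]
opening: -0.0003
```

```bash
python3 -c "
from st import *
st()
S,_=cap('side','side5')
a=cv2.resize(S[80:280,200:440],None,fx=2.5,fy=2.5)
cv2.imwrite('pics/c5.png',a[:,:,::-1])"
```

```text
16.5 q [ -8.9 -28.5 -34.5  43.1   8.7 168.2] tcp [583.1 -51.5 204.5] rot [178.4 -41.6   6.7] F [-2.3  2.3  5.5] op -0.3
tip [597.7 -50.5 188.1] grasp [585.1 -51.4 202.3] z [ 0.662  0.049 -0.748] jaw [ 0.097 -0.995  0.022] jawaz 5.59
```

View pics/c5.png

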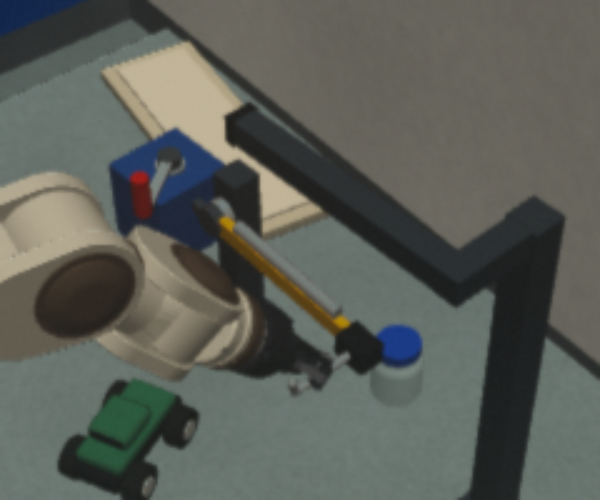

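The arm sinks freely, about 70 mm at 5.5 N. Letting it up gently, then off to the unit.

servo_tool:
  steps:
    - {"x": 0, "y": 1, "z": 20, "yaw": 0}
    - {"x": 0, "y": 2, "z": 40, "yaw": 0}
    - {"x": 0, "y": 4, "z": 60, "yaw": 0}
    - {"x": 0, "y": 4, "z": 85, "yaw": 0}
    - {"x": -50, "y": 4, "z": 115, "yaw": 0}
    - {"x": -100, "y": -10, "z": 135, "yaw": 0}
    - {"x": -140, "y": -55, "z": 135, "yaw": -1}
    - {"x": -155, "y": -115, "z": 130, "yaw": -2}
    - {"x": -160, "y": -175, "z": 115, "yaw": -2.5}
    - {"x": -165, "y": -235, "z": 90, "yaw": -2.5}
    - {"x": -172, "y": -290, "z": 60, "yaw": -2.5}
    - {"x": -172, "y": -309, "z": 45, "yaw": -2.5}
  grip: 65

```text
time: 18.05
ee_pos: [0.4093, -0.3632, 0.246]
tcp_rot: [178.6, -41.4, 3.8]
wrist_force: [0.2, 0.5, -0.8]
opening: 0.0653
```

```bash
python3 -c "
from st import *
st()
S,_=cap('side','side6');T,_=cap('top','top6')
a=cv2.resize(S[270:430,280:440],None,fx=2.4,fy=2.4);b=cv2.resize(T[190:350,330:490],None,fx=2.4,fy=2.4)
cv2.imwrite('pics/c6.png',np.hstack([a,b])[:,:,::-1])"
```

```text
18.05 q [-57.4 -19.8 -21.6  63.8  34.6 127. ] tcp [ 409.3 -363.2  246. ] rot [178.6 -41.4   3.8] F [ 0.2  0.5 -0.8] op 65.3
tip [ 423.9 -362.8  229.5] grasp [ 411.3 -363.1  243.7] z [ 0.661  0.019 -0.75 ] jaw [ 0.05  -0.999  0.018] jawaz 2.86
```

View pics/c6.png

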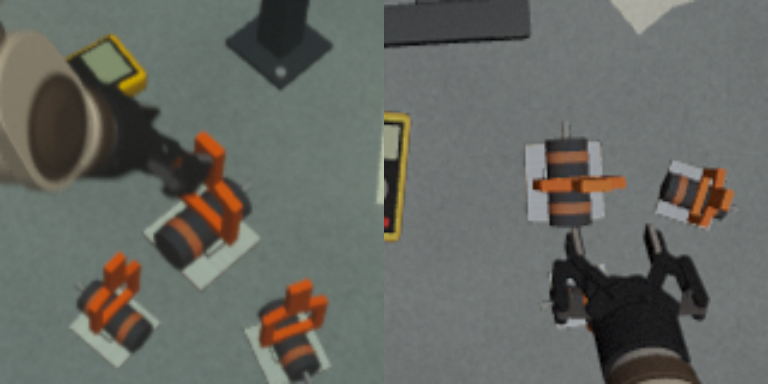

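servo_tool:
  steps:
    - {"x": 13, "y": 1, "z": -20, "yaw": 0}
    - {"x": 26, "y": 2, "z": -40, "yaw": 0}
    - {"x": 39, "y": 3, "z": -60, "yaw": 0}
    - {"x": 50, "y": 3, "z": -78, "yaw": 0}
    - {"x": 51, "y": 3, "z": -79, "yaw": 0}

```text
time: 18.77
ee_pos: [0.4606, -0.3578, 0.1652]
tcp_rot: [178.9, -41.2, 3.7]
wrist_force: [-0.3, -0.4, -0.5]
opening: 0.0651
```

```bash
python3 -c "
from st import *
st()
S,_=cap('side','side7');T,_=cap('top','top7')
a=cv2.resize(S[270:430,280:440],None,fx=2.4,fy=2.4);b=cv2.resize(T[190:350,330:490],None,fx=2.4,fy=2.4)
cv2.imwrite('pics/c7.png',np.hstack([a,b])[:,:,::-1])"
```

```text
18.77 q [-51.7 -16.3 -28.3  50.6  32.1 133.1] tcp [ 460.6 -357.8  165.2] rot [178.9 -41.2   3.7] F [-0.3 -0.4 -0.5] op 65.1
tip [ 475.1 -357.3  148.7] grasp [ 462.6 -357.7  163. ] z [ 0.659  0.023 -0.752] jaw [ 0.052 -0.999  0.015] jawaz 2.95
```

View pics/c7.png

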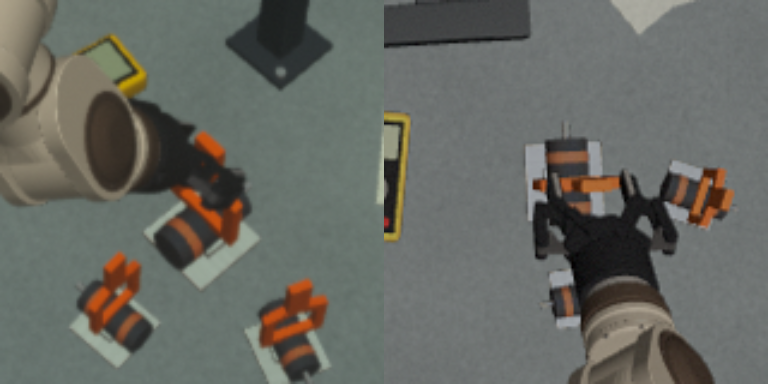

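The fingers straddle the tab. Closing.

servo_tool:
  steps:
    - {"x": 0, "y": -2, "z": 0, "yaw": 0}
    - {"x": 0, "y": -2, "z": 0, "yaw": 0}
    - {"x": 0, "y": -2, "z": 0, "yaw": 0}
    - {"x": 0, "y": -2, "z": 0, "yaw": 0}
    - {"x": 0, "y": -2, "z": 0, "yaw": 0}
  grip: 15
  grip_force: 80

```text
time: 19.5
ee_pos: [0.4609, -0.3611, 0.1682]
tcp_rot: [178.6, -41.4, 3.8]
wrist_force: [-1.9, -0.9, 6.5]
opening: 0.0288
```

servo_tool:
  steps:
    - {"x": 0, "y": 0, "z": 10, "yaw": 0}
    - {"x": 0, "y": 0, "z": 25, "yaw": 0}
    - {"x": 0, "y": 0, "z": 50, "yaw": 0}
    - {"x": 0, "y": 0, "z": 50, "yaw": 0}

```text
time: 20.0
ee_pos: [0.4614, -0.3618, 0.2209]
tcp_rot: [178.4, -41.5, 4.0]
wrist_force: [-0.4, 0.4, -3.7]
opening: 0.0289
```

```bash
python3 -c "
from st import *
st()
S,_=cap('side','side8');T,_=cap('top','top8')
a=cv2.resize(S[250:410,280:440],None,fx=2.4,fy=2.4);b=cv2.resize(T[190:350,330:490],None,fx=2.4,fy=2.4)
cv2.imwrite('pics/c8.png',np.hstack([a,b])[:,:,::-1])"
```

```text
20.0 q [-51.9 -16.8 -22.6  56.4  32.2 132.9] tcp [ 461.4 -361.8  220.9] rot [178.4 -41.5   4. ] F [-0.4  0.4 -3.7] op 28.9
tip [ 476.  -361.4  204.4] grasp [ 463.4 -361.8  218.7] z [ 0.663  0.018 -0.748] jaw [ 0.051 -0.998  0.021] jawaz 2.91
```

View pics/c8.png

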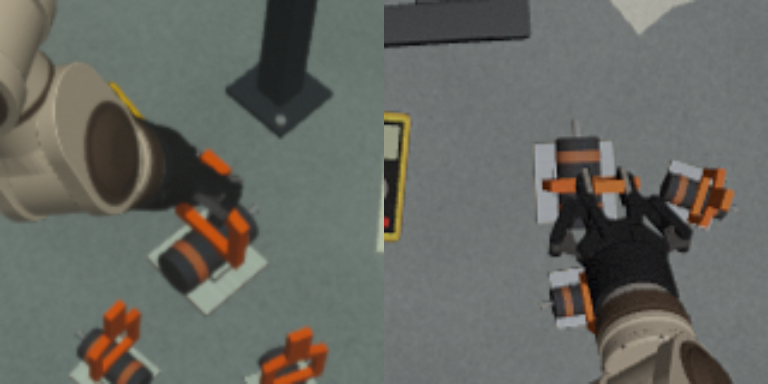

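Held and upright, about 4 N. Carrying it high to a point in front of the hook.

servo_tool:
  steps:
    - {"x": 0, "y": 0, "z": 30, "yaw": 0}
    - {"x": 0, "y": 20, "z": 60, "yaw": 0}
    - {"x": 0, "y": 50, "z": 90, "yaw": 0}
    - {"x": 0, "y": 90, "z": 107, "yaw": 0}
    - {"x": 0, "y": 135, "z": 107, "yaw": 0.5}
    - {"x": 0, "y": 180, "z": 107, "yaw": 1}
    - {"x": 0, "y": 225, "z": 107, "yaw": 1.2}
    - {"x": 0, "y": 265, "z": 107, "yaw": 1.2}
    - {"x": 0, "y": 295, "z": 107, "yaw": 1.2}
    - {"x": 0, "y": 312, "z": 107, "yaw": 1.2}
    - {"x": 0, "y": 312, "z": 107, "yaw": 1.2}

```text
time: 21.48
ee_pos: [0.4605, -0.0478, 0.3234]
tcp_rot: [178.7, -41.3, 5.1]
wrist_force: [-1.1, -0.3, -4.0]
opening: 0.029
```

```bash
python3 -c "
from st import *
st()
S,D=cap('side','side9');T,DT=cap('top','top9')
a=cv2.resize(S[120:300,230:410],None,fx=2.1,fy=2.1);b=cv2.resize(T[170:350,210:390],None,fx=2.1,fy=2.1)
cv2.imwrite('pics/c9.png',np.hstack([a,b])[:,:,::-1])
for n,p,d in(('side',S,D),('top',T,DT)):
    p=p.astype(int);C=cloud(n,d);k=(p[...,0]-p[...,1]>60)&(p[...,2]<80)&(d>0)&(abs(C[...,1]+.05)<.07)&(C[...,2]>.15)&(C[...,0]<.53)
    w=C[k];print(n,len(w),w.min(0).round(3),w.max(0).round(3))
    for lo in np.arange(.2,.36,.02):
        t=w[(w[:,2]>lo)&(w[:,2]<lo+.02)]
        if len(t)>3: print(round(lo,2),len(t),t.mean(0).round(4),t.min(0).round(3),t.max(0).round(3))
"
```

```text
21.48 q [-11.3 -44.1 -29.1  64.6   9.5 167.6] tcp [460.5 -47.8 323.4] rot [178.7 -41.3   5.1] F [-1.1 -0.3 -4. ] op 29.0
tip [475.  -47.  306.8] grasp [462.4 -47.6 321.1] z [ 0.659  0.036 -0.751] jaw [ 0.074 -0.997  0.017] jawaz 4.26
side 284 [ 0.43  -0.095  0.199] [ 0.497 -0.014  0.375]
0.2 110 [ 0.4579 -0.049   0.2137] [ 0.43  -0.093  0.2  ] [ 0.497 -0.015  0.22 ]
0.22 37 [ 0.4617 -0.0549  0.2279] [ 0.455 -0.093  0.22 ] [ 0.47  -0.017  0.239]
0.24 22 [ 0.4644 -0.0648  0.2491] [ 0.457 -0.095  0.243] [ 0.471 -0.014  0.259]
0.26 28 [ 0.4663 -0.0874  0.275 ] [ 0.461 -0.094  0.263] [ 0.472 -0.071  0.279]
0.28 47 [ 0.4642 -0.0724  0.2851] [ 0.458 -0.087  0.28 ] [ 0.471 -0.061  0.293]
0.32 5 [ 0.466  -0.0473  0.3392] [ 0.463 -0.059  0.338] [ 0.469 -0.034  0.34 ]
0.34 29 [ 0.4637 -0.0491  0.3435] [ 0.458 -0.065  0.34 ] [ 0.469 -0.033  0.347]
top 136 [ 0.456 -0.093  0.272] [ 0.47  -0.005  0.347]
0.26 48 [ 0.4634 -0.0539  0.2774] [ 0.456 -0.093  0.272] [ 0.47  -0.005  0.28 ]
0.28 16 [ 0.4645 -0.0589  0.2818] [ 0.458 -0.089  0.28 ] [ 0.47  -0.01   0.286]
0.32 16 [ 0.4625 -0.0477  0.3381] [ 0.458 -0.061  0.325] [ 0.468 -0.035  0.34 ]
0.34 56 [ 0.4634 -0.0488  0.3421] [ 0.458 -0.061  0.34 ] [ 0.469 -0.035  0.347]
```

View pics/c9.png

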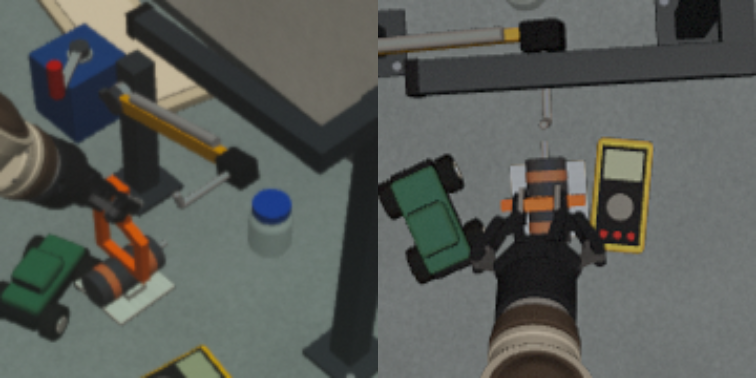

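servo_tool:
  steps:
    - {"x": 20, "y": 0, "z": 8, "yaw": 0}
    - {"x": 40, "y": 0, "z": 8, "yaw": 0}
    - {"x": 55, "y": 0, "z": 8, "yaw": 0}
    - {"x": 55, "y": 0, "z": 8, "yaw": 0}

```text
time: 22.08
ee_pos: [0.516, -0.0496, 0.3305]
tcp_rot: [178.7, -41.2, 5.0]
wrist_force: [-0.2, -0.0, -4.8]
opening: 0.0286
```

```bash
cat > u.py <<'E'
from st import *
import sys
tag=sys.argv[1]
st()
S,D=cap('side','side'+tag);T,DT=cap('top','top'+tag)
a=cv2.resize(S[120:300,230:410],None,fx=2.1,fy=2.1);b=cv2.resize(T[140:320,210:390],None,fx=2.1,fy=2.1)
cv2.imwrite(f'pics/c{tag}.png',np.hstack([a,b])[:,:,::-1])
for n,p,d in(('side',S,D),('top',T,DT)):
    p=p.astype(int);C=cloud(n,d);k=(p[...,0]-p[...,1]>60)&(p[...,2]<80)&(p[...,1]<.55*p[...,0])&(d>0)&(abs(C[...,1]+.05)<.055)&(C[...,2]>.05)
    w=C[k]
    if len(w)<5: print(n,'none');continue
    z=np.percentile(w[:,2],97); t=w[w[:,2]>z-.008]
    print(n,len(w),'top z',round(z,4),'eye',round(z-.064,4),'tab',t.mean(0).round(4),t.min(0).round(3),t.max(0).round(3),'all',w.min(0).round(3),w.max(0).round(3))
E
python3 u.py 10
```

```text
22.07 q [ -9.7 -36.  -24.6  61.    8.3 168.9] tcp [516.  -49.6 330.5] rot [178.7 -41.2   5. ] F [-0.2 -0.  -4.8] op 28.6
tip [530.5 -48.9 313.9] grasp [518.  -49.5 328.2] z [ 0.658  0.034 -0.753] jaw [ 0.072 -0.997  0.017] jawaz 4.1
side 237 top z 0.3511 eye 0.2871 tab [ 0.5203 -0.0508  0.3496] [ 0.513 -0.066  0.344] [ 0.526 -0.037  0.354] all [ 0.489 -0.097  0.205] [ 0.552 -0.018  0.354]
top 39 top z 0.2912 eye 0.2272 tab [ 0.5161 -0.0472  0.2868] [ 0.51  -0.09   0.283] [ 0.522 -0.005  0.296] all [ 0.51  -0.093  0.227] [ 0.522 -0.005  0.296]
```

View pics/c10.png

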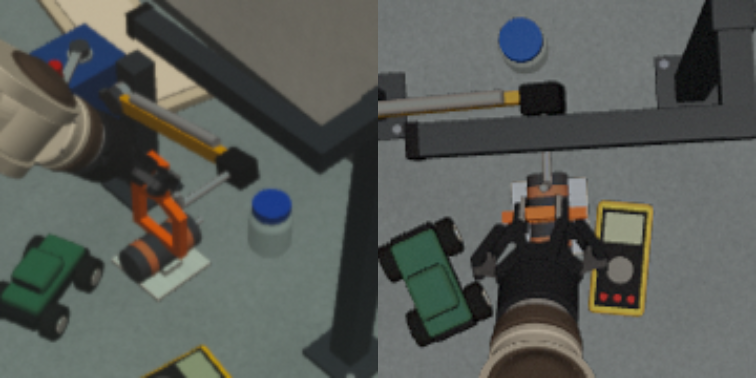

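The unit lines up with the bar and the tip points into the window. Eye at about 0.285 m, bar tip at 0.273 m. Advancing.

servo_tool:
  steps:
    - {"x": 12, "y": 0, "z": 0, "yaw": 0}
    - {"x": 25, "y": 0.5, "z": 0, "yaw": 0}
    - {"x": 38, "y": 1, "z": 0, "yaw": 0}
    - {"x": 50, "y": 1, "z": 0, "yaw": 0}
    - {"x": 58, "y": 1, "z": 0, "yaw": 0}
    - {"x": 58, "y": 1, "z": 0, "yaw": 0}

```text
time: 22.92
ee_pos: [0.5737, -0.0483, 0.3307]
tcp_rot: [178.7, -41.2, 5.0]
wrist_force: [-0.6, 0.2, -4.0]
opening: 0.0289
```

```bash
python3 u.py 11
```

```text
22.93 q [ -8.2 -28.1 -20.2  57.3   7.3 170.1] tcp [573.7 -48.3 330.7] rot [178.7 -41.2   5. ] F [-0.6  0.2 -4. ] op 28.9
tip [588.2 -47.6 314.1] grasp [575.7 -48.2 328.4] z [ 0.658  0.035 -0.753] jaw [ 0.072 -0.997  0.017] jawaz 4.12
side 179 top z 0.3498 eye 0.2858 tab [ 0.5777 -0.051   0.3488] [ 0.527 -0.074  0.344] [ 0.585 -0.036  0.362] all [ 0.527 -0.097  0.205] [ 0.604 -0.007  0.362]
top 25 top z 0.29 eye 0.226 tab [ 0.5751 -0.0409  0.286 ] [ 0.568 -0.09   0.283] [ 0.58  -0.004  0.291] all [ 0.568 -0.09   0.28 ] [ 0.58  -0.004  0.291]
```

View pics/c11.png

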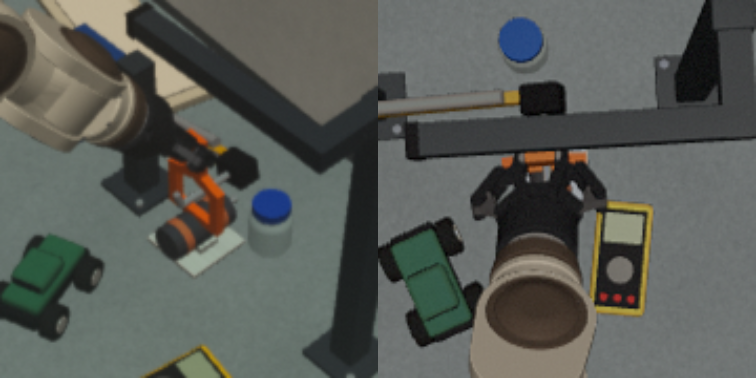

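The bar is through the window (plate x≈0.577, behind the tip) and nothing has been touched. Lowering steadily.

servo_tool:
  steps:
    - {"x": 0, "y": 0, "z": -10, "yaw": 0}
    - {"x": 0, "y": -0.5, "z": -20, "yaw": 0}
    - {"x": 0, "y": -1, "z": -28, "yaw": 0}
    - {"x": 0, "y": -1, "z": -34, "yaw": 0}
    - {"x": 0, "y": -2, "z": -40, "yaw": 0}
    - {"x": 0, "y": -2.5, "z": -48, "yaw": 0}
    - {"x": 0, "y": -3, "z": -56, "yaw": 0}
    - {"x": 0, "y": -4, "z": -64, "yaw": 0}
    - {"x": 0, "y": -4.5, "z": -72, "yaw": 0}
    - {"x": 0, "y": -5, "z": -80, "yaw": 0}
    - {"x": 0, "y": -5, "z": -80, "yaw": 0}

```text
time: 24.4
ee_pos: [0.573, -0.0532, 0.25]
tcp_rot: [178.7, -41.1, 5.0]
wrist_force: [0.7, -1.2, -1.2]
opening: 0.029
```

```bash
python3 u.py 12
```

```text
24.4 q [ -8.9 -29.7 -30.   49.1   7.8 169.5] tcp [573.  -53.2 250. ] rot [178.7 -41.1   5. ] F [ 0.7 -1.2 -1.2] op 29.0
tip [587.5 -52.4 233.4] grasp [575.  -53.1 247.7] z [ 0.657  0.035 -0.753] jaw [ 0.072 -0.997  0.017] jawaz 4.13
side 177 top z 0.2707 eye 0.2067 tab [ 0.5767 -0.0558  0.2696] [ 0.559 -0.072  0.264] [ 0.583 -0.041  0.294] all [ 0.545 -0.1    0.125] [ 0.609 -0.022  0.294]
top 24 top z 0.2655 eye 0.2015 tab [ 0.5698 -0.0551  0.2672] [ 0.57  -0.057  0.263] [ 0.57  -0.053  0.271] all [ 0.568 -0.095  0.148] [ 0.58  -0.01   0.271]
```

View pics/c12.png

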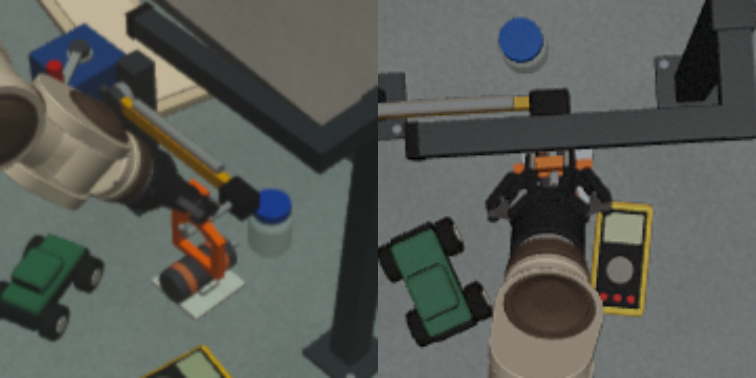

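servo_tool:
  steps:
    - {"x": 0, "y": 0, "z": -7, "yaw": 0}
    - {"x": 0, "y": 0.5, "z": -14, "yaw": 0}
    - {"x": 0, "y": 1, "z": -20, "yaw": 0}
    - {"x": 0, "y": 1, "z": -24, "yaw": 0}
    - {"x": 0, "y": 1, "z": -24, "yaw": 0}
    - {"x": 0, "y": 1, "z": -24, "yaw": 0}

```text
time: 25.25
ee_pos: [0.5731, -0.0522, 0.2271]
tcp_rot: [178.7, -41.2, 5.0]
wrist_force: [0.8, -4.4, -0.4]
opening: 0.0287
```

```bash
python3 u.py 13
```

```text
25.25 q [ -8.7 -29.9 -32.7  46.5   7.7 169.6] tcp [573.1 -52.2 227.1] rot [178.7 -41.2   5. ] F [ 0.8 -4.4 -0.4] op 28.7
tip [587.6 -51.5 210.6] grasp [575.1 -52.1 224.9] z [ 0.658  0.035 -0.752] jaw [ 0.072 -0.997  0.017] jawaz 4.13
side 185 top z 0.2483 eye 0.1843 tab [ 0.576  -0.0546  0.2478] [ 0.556 -0.08   0.241] [ 0.581 -0.039  0.278] all [ 0.556 -0.099  0.104] [ 0.607 -0.021  0.278]
top 22 top z 0.1846 eye 0.1206 tab [ 0.5744 -0.0392  0.1814] [ 0.568 -0.097  0.177] [ 0.579 -0.008  0.185] all [ 0.568 -0.097  0.175] [ 0.579 -0.008  0.185]
```

servo_tool:
  steps:
    - {"x": 0, "y": -2, "z": -2, "yaw": 0}
    - {"x": 0, "y": -4, "z": -5, "yaw": 0}
    - {"x": 0, "y": -4, "z": -5, "yaw": 0}
    - {"x": 0, "y": -4, "z": -5, "yaw": 0}

```text
time: 25.85
ee_pos: [0.5732, -0.0549, 0.2223]
tcp_rot: [178.9, -41.2, 5.0]
wrist_force: [0.4, 5.7, 1.4]
opening: 0.0285
```

```bash
python3 st.py
```

```text
25.85 q [ -9.2 -29.8 -33.2  46.    8.3 169.2] tcp [573.2 -54.9 222.3] rot [178.9 -41.2   5. ] F [0.4 5.7 1.4] op 28.5
tip [587.7 -54.  205.8] grasp [575.2 -54.7 220.1] z [ 0.658  0.038 -0.752] jaw [ 0.075 -0.997  0.014] jawaz 4.29
```

servo_tool:
  steps:
    - {"x": 0, "y": 1.3, "z": 0, "yaw": 0}
    - {"x": 0, "y": 1.3, "z": 0, "yaw": 0}
    - {"x": 0, "y": 1.3, "z": 0, "yaw": 0}

```text
time: 26.22
ee_pos: [0.5732, -0.0532, 0.2223]
tcp_rot: [178.9, -41.2, 5.0]
wrist_force: [0.2, 2.2, -0.3]
opening: 0.0289
```

```bash
python3 - <<'E'
from st import *
st()
F=[]
for i in range(6):
    camera('side');F.append(get_obs()['wrist_force'])
print(np.mean(F,0).round(2),np.std(F,0).round(2))
E
```

```text
26.23 q [ -9.  -29.8 -33.2  46.    8.2 169.4] tcp [573.2 -53.2 222.3] rot [178.9 -41.2   5. ] F [ 0.2  2.2 -0.3] op 28.9
tip [587.7 -52.3 205.7] grasp [575.2 -53.1 220. ] z [ 0.658  0.04  -0.752] jaw [ 0.076 -0.997  0.014] jawaz 4.34
[-0.44  4.    0.35] [0.45 0.68 0.42]
```

servo_tool:
  steps:
    - {"x": 0, "y": 0.8, "z": 0, "yaw": 0}
    - {"x": 0, "y": 0.8, "z": 0, "yaw": 0}
    - {"x": 0, "y": 0.8, "z": 0, "yaw": 0}

```text
time: 26.9
ee_pos: [0.5732, -0.0528, 0.2223]
tcp_rot: [178.9, -41.2, 5.0]
wrist_force: [-0.6, -1.5, 0.6]
opening: 0.0286
```

```bash
python3 - <<'E'
from st import *
st()
F=[]
for i in range(6):
    camera('side');F.append(get_obs()['wrist_force'])
print(np.mean(F,0).round(2),np.std(F,0).round(2))
E
python3 u.py 14
```

```text
26.9 q [ -8.9 -29.8 -33.2  46.    8.1 169.4] tcp [573.2 -52.8 222.3] rot [178.9 -41.2   5. ] F [-0.6 -1.5  0.6] op 28.6
tip [587.7 -52.  205.7] grasp [575.2 -52.7 220. ] z [ 0.658  0.038 -0.752] jaw [ 0.075 -0.997  0.015] jawaz 4.28
[-0.32 -1.2  -0.24] [0.56 0.45 0.5 ]
27.2 q [ -8.9 -29.8 -33.2  46.    8.1 169.5] tcp [573.2 -52.6 222.3] rot [178.9 -41.2   5. ] F [ 0.4 -1.2 -1.2] op 28.9
tip [587.7 -51.7 205.8] grasp [575.2 -52.5 220. ] z [ 0.658  0.039 -0.752] jaw [ 0.075 -0.997  0.014] jawaz 4.31
side 167 top z 0.2434 eye 0.1794 tab [ 0.5773 -0.054   0.2412] [ 0.571 -0.07   0.236] [ 0.583 -0.039  0.246] all [ 0.566 -0.098  0.099] [ 0.609 -0.021  0.246]
top 23 top z 0.2413 eye 0.1773 tab [ 0.5668 -0.0339  0.2421] [ 0.564 -0.044  0.24 ] [ 0.569 -0.024  0.244] all [ 0.564 -0.097  0.171] [ 0.58  -0.01   0.244]
```

View pics/c14.png

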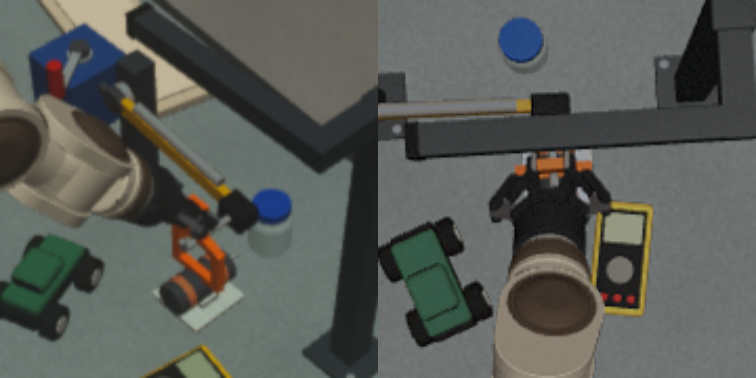

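Balanced: vertical force about 0, the arm at rest at roughly 0.31 rad, the unit still gripped. I'll relax the grip, then open.

servo_tool:
  steps:
    - {"x": 0, "y": 0.3, "z": -3, "yaw": 0}
    - {"x": 0, "y": 0.3, "z": -3, "yaw": 0}
    - {"x": 0, "y": 0.3, "z": -3, "yaw": 0}
  grip_force: 20

```text
time: 27.68
ee_pos: [0.5732, -0.0522, 0.2193]
tcp_rot: [178.9, -41.2, 5.0]
wrist_force: [0.2, 0.1, -0.1]
opening: 0.0288
```

servo_tool:
  steps:
    - {"x": 0, "y": 0, "z": 0, "yaw": 0}
    - {"x": 0, "y": 0, "z": 0, "yaw": 0}
    - {"x": 0, "y": 0, "z": 0, "yaw": 0}
    - {"x": 0, "y": 0, "z": 0, "yaw": 0}
    - {"x": 0, "y": 0, "z": 0, "yaw": 0}
  grip: 44

```text
time: 28.3
ee_pos: [0.5732, -0.0522, 0.2193]
tcp_rot: [178.9, -41.2, 5.0]
wrist_force: [-0.4, 0.9, -0.2]
opening: 0.0442
```

```bash
python3 u.py 15
```

```text
28.3 q [ -8.9 -29.8 -33.6  45.7   8.1 169.5] tcp [573.2 -52.2 219.3] rot [178.9 -41.2   5. ] F [-0.4  0.9 -0.2] op 44.2
tip [587.7 -51.3 202.7] grasp [575.2 -52.1 217. ] z [ 0.658  0.039 -0.752] jaw [ 0.075 -0.997  0.014] jawaz 4.33
side 165 top z 0.2487 eye 0.1847 tab [ 0.5747 -0.0556  0.2453] [ 0.557 -0.082  0.241] [ 0.583 -0.04   0.267] all [ 0.548 -0.099  0.102] [ 0.622 -0.023  0.267]
top 30 top z 0.2068 eye 0.1428 tab [ 0.573  -0.0687  0.2106] [ 0.571 -0.069  0.205] [ 0.575 -0.068  0.216] all [ 0.568 -0.094  0.177] [ 0.581 -0.011  0.216]
```

View pics/c15.png

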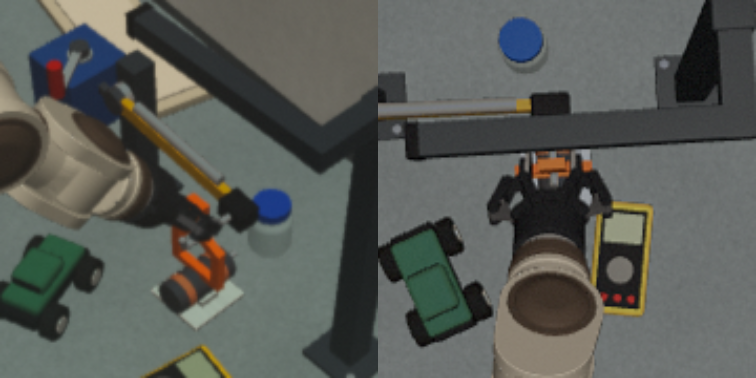

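Released, with the unit hanging on the hook. I'll open a little more and withdraw along the tool axis.

servo_tool:
  steps:
    - {"x": 0, "y": 0, "z": 0, "yaw": 0}
    - {"x": 0, "y": 0, "z": 0, "yaw": 0}
    - {"x": 0, "y": 0, "z": 0, "yaw": 0}
    - {"x": -7, "y": 0, "z": 8, "yaw": 0}
    - {"x": -15, "y": -1, "z": 17, "yaw": 0}
    - {"x": -30, "y": -2, "z": 34, "yaw": 0}
    - {"x": -50, "y": -3, "z": 57, "yaw": 0}
    - {"x": -75, "y": -4, "z": 85, "yaw": 0}
    - {"x": -100, "y": -5, "z": 110, "yaw": 0}
    - {"x": -100, "y": -5, "z": 110, "yaw": 0}
    - {"x": -100, "y": -5, "z": 110, "yaw": 0}
  grip: 62

```text
time: 29.78
ee_pos: [0.4732, -0.0572, 0.3291]
tcp_rot: [178.9, -41.3, 5.0]
wrist_force: [0.2, 0.7, -0.3]
opening: 0.0619
```

```bash
python3 u.py 16; python3 u.py 17; python3 - <<'E'
from h import *
for n in('top','side'):
    A=cv2.imread(f'pics/{n}0.png').astype(int);B=cv2.imread(f'pics/{n}17.png').astype(int)
    for nm,X in dict(truck=(.44,.097,.05),meter=(.469,-.135,.03),jar=(.746,-.005,.08)).items():
        u,v=proj(n,X)[0].astype(int); r=12
        print(n,nm,abs(A[v-r:v+r,u-r:u+r]-B[v-r:v+r,u-r:u+r]).mean().round(1))
E
```

```text
29.77 q [-12.7 -41.7 -27.3  64.2  10.5 166.6] tcp [473.2 -57.2 329.1] rot [178.9 -41.3   5. ] F [ 0.2  0.7 -0.3] op 61.9
tip [487.7 -56.4 312.6] grasp [475.2 -57.1 326.8] z [ 0.658  0.039 -0.752] jaw [ 0.075 -0.997  0.014] jawaz 4.31
side 238 top z 0.246 eye 0.182 tab [ 0.5749 -0.0546  0.2441] [ 0.567 -0.07   0.239] [ 0.581 -0.039  0.25 ] all [ 0.566 -0.101  0.103] [ 0.624 -0.009  0.25 ]
top 71 top z 0.1922 eye 0.1282 tab [ 0.5734 -0.0453  0.1879] [ 0.568 -0.082  0.184] [ 0.581 -0.016  0.203] all [ 0.566 -0.094  0.12 ] [ 0.581 -0.01   0.203]
29.88 q [-12.7 -41.6 -27.4  64.2  10.5 166.6] tcp [473.3 -57.1 328. ] rot [179.  -41.1   5. ] F [ 0.9  0.2 -0.3] op 62.1
tip [487.8 -56.2 311.4] grasp [475.3 -57.  325.8] z [ 0.657  0.04  -0.753] jaw [ 0.076 -0.997  0.013] jawaz 4.33
side 237 top z 0.246 eye 0.182 tab [ 0.5755 -0.0547  0.2429] [ 0.569 -0.071  0.238] [ 0.583 -0.037  0.253] all [ 0.565 -0.1    0.099] [ 0.621 -0.004  0.253]
top 72 top z 0.1919 eye 0.1279 tab [ 0.5738 -0.0462  0.1876] [ 0.568 -0.077  0.184] [ 0.581 -0.021  0.203] all [ 0.566 -0.094  0.119] [ 0.581 -0.011  0.203]
top truck 2.3
top meter 5.6
top jar 2.3
side truck 0.9
side meter 1.1
side jar 10.4
```

View pics/c17.png

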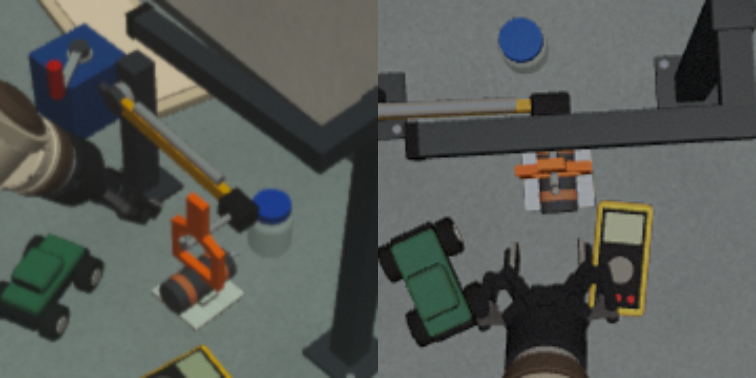

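servo_tool:
  steps:
    - {"x": 0, "y": 0, "z": 0, "yaw": 0}
    - {"x": 0, "y": 0, "z": 0, "yaw": 0}
    - {"x": 0, "y": 0, "z": 0, "yaw": 0}
    - {"x": 0, "y": 0, "z": 0, "yaw": 0}
    - {"x": 0, "y": 0, "z": 0, "yaw": 0}
    - {"x": 0, "y": 0, "z": 0, "yaw": 0}
    - {"x": 0, "y": 0, "z": 0, "yaw": 0}
    - {"x": 0, "y": 0, "z": 0, "yaw": 0}

```text
time: 30.98
ee_pos: [0.4734, -0.0571, 0.328]
tcp_rot: [179.0, -41.1, 5.0]
wrist_force: [0.4, -0.4, -0.2]
opening: 0.0619
```

```bash
python3 u.py 18; python3 -c "
from workcell import job_done
print(job_done())"
```

```text
30.98 q [-12.7 -41.6 -27.4  64.2  10.5 166.6] tcp [473.4 -57.1 328. ] rot [179.  -41.1   5. ] F [ 0.4 -0.4 -0.2] op 61.9
tip [487.8 -56.2 311.4] grasp [475.3 -56.9 325.7] z [ 0.657  0.04  -0.753] jaw [ 0.076 -0.997  0.013] jawaz 4.34
side 242 top z 0.2463 eye 0.1823 tab [ 0.5749 -0.0545  0.244 ] [ 0.567 -0.071  0.239] [ 0.583 -0.037  0.249] all [ 0.565 -0.101  0.103] [ 0.623 -0.008  0.249]
top 71 top z 0.2039 eye 0.1399 tab [ 0.5733 -0.0602  0.2313] [ 0.569 -0.068  0.205] [ 0.579 -0.044  0.245] all [ 0.566 -0.094  0.118] [ 0.581 -0.01   0.245]
the job is handed in; nothing more can be done
None
```

The large drive unit is hanging by its window on the hook, released and still, and I handed the job in at about 31 s. No verdict came back.

**Lean:** the moves have no tilt command, so I got the 41° lean by pushing the arm against its reach limit in repeated short calls. Jaw tilt was about 1–2°.

**Lock:** on the first press the arm was locked, showing 20 N at about 15 mm. I swung the lever to its other stop, where it pushed back with 37 N. On the second press the hook sank about 70 mm at 5.5 N and I held it there.

**Hanging:** I threaded the unit over the hook bar and lowered it until the vertical force on the wrist was about zero. The arm was then at rest at about 0.31 rad. I released at that point and backed out.

**Last checks:**
- **Position:** the window top is about 1 cm from the seat point, and the unit looks upright.
- **Stillness:** the side camera gave the same position to within 1 mm in pictures about 1 s apart. The top camera's height readings disagreed because the rail partly hides the tab, so I went by the side camera.
- **Gripper:** clear of everything, with only noise on the wrist force.
- **Truck, meter and jar:** they look untouched. Two image-difference values were raised, most likely because the gripper overlaps the meter in the top view and the arm's lowered end block is near the jar in the side view.

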